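# Press the inspection mark into a name plate with a hand punch

### The job

Take the orange-handled inspection punch out of its blue stand and press it, upright, onto the red cross of the aluminium name plate on the sprung anvil, with an even force of about 15 N (never above 25 N) kept up for about one and a half seconds. Then lift it straight off without sliding it over the plate, and lower it fully home into its stand, upright with its collar on the block, before you let go. Leave the things round about where they are.

Things in the scene. Friction and masses are not known exactly. Their poses are not given: they have to be found in the camera images.
- punch: Loose upright hand punch, about 0.2 kg (varies by a third), 105 mm long. Origin: centre of the flat die face at its bottom; z up its axis. Die 12 mm in diameter; shank 16 mm from z = 12 to 34; dark collar 38 mm across, z = 34 to 40; orange square handle 24 x 24 mm, flats square to its x and y, z = 40 to 102 (grasp here); steel button to z = 105.
- stand: Blue block 60 x 60 x 40 mm on a 5 mm black foot, fixed. Origin: centre of its underside on the desk, z up. Top at z = 45; a vertical bore 21 mm in diameter with a 2 mm chamfer goes down its centre to the foot. With the punch fully home its collar rests on the block's top and the punch's origin is on the stand's axis, 11 mm above the stand's origin.
- anvil: Fixed sprung anvil: grey base 84 x 84 x 10 mm (origin: centre of its underside, z up), a column, a 70 x 70 mm table with a 58 x 44 mm aluminium name plate between two brass strips 2 mm higher. The table yields only straight down: it gives from about 4 N, then 1 mm per 4 N, 9 mm travel, and springs back. The column is set 0 to 12 mm above its lowest setting, unmeasured.
- mark (a point): Centre of the red cross inside a red ring (about 20 mm in diameter) on the name plate, the place to press. Its x and y are right; its z is always given for the lowest setting of the column, 45 mm above the desk: the plate's real face lies 0 to 12 mm above this point.
- stopper3: Bystander: black turned fitting with a silver top, standing upright, 35 mm in diameter, 62 mm high; loose. Origin: centre of its underside.
- jar4: Bystander: glossy black round cap standing alone at the front left of the desk, 51 mm in diameter, 31 mm high; loose. Origin: centre of its underside.
- bush0: Bystander: small stepped brass-coloured bush with a hole, 26 mm in diameter, 14 mm high, flat on the desk; loose. Origin: centre of its underside.

How it is judged:
By the outcome, as a careful person would: the job done as asked, in the order asked, and still so for the second after the job is handed in, with the robot touching nothing.
It also fails if it takes over 54 s, if anything falls off the work surface, if the arm or the gripper's body presses on something with over 40 N, if the wrist force passes 120 N, or if a joint passes its speed limit or range.

### The arm

A 6-joint arm with a two-finger parallel gripper is mounted at the origin on a cart in front of the work surface, level with it; the furniture and walls round the work are solid. World frame = base frame: x ahead of the robot, y to its left, z up, the work surface at z = 0. Lengths are in m, angles in rad, forces in N, time in s.
With the tool pointing down it reaches from about 0.35 to 0.975 m from the base axis. Payload 4.9 kg.
Tool frame: the origin (TCP) lies midway between the tips of the shut fingers; the grasp point (between the pads) lies 19 mm behind it; z points along the fingers, y is the direction in which the jaws open and shut (so a half turn about z gives the same grasp; the last joint's range is limited). The gripper opens to 85 mm and grips with 20 to 120 N. Pads are 22 mm wide; open, the fingers measure 114 mm over their backs; the gripper's body (76 mm by 85 mm) begins 54 mm behind the grasp point. The pads swing forward as they close: fully open they stand 13 mm farther back than shut.
Start: joints at [1.19, 0.053, 1.613, -0, 1.476, -0.119], TCP at [0.162, 0.604, 0.231] pointing down, gripper open.
Joint ranges: [-3.01, 3.01], [-1.01, 2.22], [0.06, 2.58], [-1.02, 4.17], [0.09, 2.62], [-3.14, 3.14]. Speed limits (rad/s): [2.57, 2.57, 3.14, 3.14, 3.14, 3.14].

### API

Orientations are given as a unit quaternion [w, x, y, z].
In Python, from plant import state, grab_frame, camera_params, job_done, boxes_of gives the robot as it stands.
- The arm moves only by the tool step_arm, never from a script. Its argument "steps" is a list of rows, each a list of 4 numbers: the shift along the tool's x, y, z in mm, then the turn about the tool's z in degrees. A call has 1 to 8 rows; each row shifts and turns the pose as measured when the row begins, along the tool's axes as they then stand; what a row does not reach is not made up. A row lasts 1/10 s, in which the tool goes at most 50 mm and 8.59 degrees, less where a joint would pass 70% of its speed; a pose out of reach is approached as far as the arm can. A call is refused whole if a number of a shift passes 50 or a number of a turn 8.59, either way. A call with a gripper value outside its range is refused whole. "claw" is the opening in per cent of the stroke, from 0 (shut) to 100 (fully open), set as the call begins (left out, the last holds). The fingers move at their own pace and stop on an object; the grip force is fixed at half the most. Time passes only in rows, so rows that do not move let the fingers close. It gives the time, the measured TCP pose, the force and the opening at its end, in the units of the state.
- state(): the state, without advancing time (a new reading comes with each control period).
- grab_frame(name): name is "scene" or "top" or "wrist"; returns (picture, depth): 420x560x3 uint8, red, green, blue; 420x560 float32, m along the optical axis (not along the pixel's ray), 0 where there is no reading.
- camera_params(name): a dict with "mtx" (3x3 intrinsics, pixels), "k1" (the pictures are not rectified: a ray, as slopes to the right and down, at radius r is drawn at 1 + k1 r^2 times it, then the intrinsics apply), "extrinsics" (4x4, takes a point from camera to world coordinates); the wrist camera has in their place "T_tool_cam" (4x4, takes a point from camera to tool coordinates, whose origin is the TCP and whose axes are the flange's). Camera axes: x right, y down, z forward; pixel columns grow to the right and rows downward; lengths in m; the calibration is good to about 2 mm. A picture is of the moment at which its call begins: read the wrist's pose just before it. camera_params takes no time and is no camera call.
- job_done(): hands the job in, once; it reports no verdict.
Trained networks look in the newest picture that a camera, given by its name, has taken for a name from the list of things; names that differ only in an ending like _2 or _b are one class to them, and where a whole thing is asked for, a point or a joint stands for the part that bears it (a point fixed in the world has none). Each returns a list of dicts, best first, with "p" (0 to 1); they miss things now and then, are a little off and sometimes report something else, mostly with a low value. They report only what shows in the picture. A call takes as long as a camera call.
- boxes_of(camera, label): "box" ([left, top, width, height] in pixels, round what is visible of it).
The state is a dict: "time": time; "joint_pos": joint angles; "joint_vel": joint speeds; "joint_efforts": joint torques, N m; "tool_pos": TCP position; "tool_rot": TCP orientation; "contact_force": force on the tool from outside, world axes, zero at the start; "ft_torque": the same for the moment, N m; "gripper_width": opening from 0.0 (shut) to 1.0 (fully open).
Only numpy, scipy, OpenCV 4.12 (cv2) and the standard library are available. Lean on these libraries where they do the work, as an engineer would, in place of code of your own. Each camera call takes 0.05 s, during which the arm holds its last target. There are 200 camera calls.

## Working session

There is one attempt and no reset: what is moved stays moved. The work goes in short steps, Python scripts to look and compute and a tool call to move; the robot and the scene stay as the last step left them, time stands still between calls to the robot, and variables do not carry over. Pictures are saved under pics/ and viewed, about 8 in all and at most 12, crops included, and the job is handed in when it is done.

Besides the shell and the picture viewer there is one more tool, called after ">>>" by a JSON object that holds its "fn" and its "kwargs". step_arm: Moves the arm, as the interface text tells. Its arguments: {"type":"object","properties":{"steps":{"type":"array"},"claw":{"type":"number"}},"required":["steps"]}

```bash
mkdir -p pics; cat > h.py <<'E'
import numpy as np, cv2
from scipy.spatial.transform import Rotation as R
from plant import state, grab_frame, camera_params, job_done, boxes_of
def toolT(s):
    T=np.eye(4); q=s["tool_rot"]; T[:3,:3]=R.from_quat([q[1],q[2],q[3],q[0]]).as_matrix(); T[:3,3]=s["tool_pos"]; return T
def camT(n,s=None):
    p=camera_params(n)
    return toolT(s or state())@np.array(p["T_tool_cam"]) if n=="wrist" else np.array(p["extrinsics"])
def rays(n,uv):
    p=camera_params(n); K=np.array(p["mtx"])
    return cv2.undistortPoints(np.array(uv,float).reshape(-1,1,2),K,np.array([p["k1"],0,0,0,0.])).reshape(-1,2)
def on_z(n,uv,z,T=None):
    T=camT(n) if T is None else T
    r=rays(n,uv); d=np.c_[r,np.ones(len(r))]@T[:3,:3].T; o=T[:3,3]
    return o+d*((z-o[2])/d[:,2])[:,None]
def cloud(n,depth,T=None):
    T=camT(n) if T is None else T
    h,w=depth.shape; v,u=np.mgrid[:h,:w]
    r=rays(n,np.c_[u.ravel(),v.ravel()]); z=depth.ravel()
    P=np.c_[r*z[:,None],z]@T[:3,:3].T+T[:3,3]; P[z==0]=np.nan
    return P.reshape(h,w,3)
def save(f,im): cv2.imwrite("pics/"+f,im[:,:,::-1])
E
python3 - <<'E'
from h import *
s=state(); print({k:np.round(v,3) for k,v in s.items()})
for n in ["top","scene"]:
    im,d=grab_frame(n); save(n+"0.png",im); np.savez(n+"0.npz",im=im,d=d); C=cloud(n,d)
    for l in ["punch","stand","anvil","mark","stopper3","jar4","bush0"]:
        for b in boxes_of(n,l)[:2]:
            x,y,w,h=b["box"]; c=C[int(y+h/2),int(x+w/2)]
            print(n,l,round(b["p"],2),np.round(b["box"],0),np.round(c,3))
ims=[cv2.imread("pics/top0.png"),cv2.imread("pics/scene0.png")]
E
```

```text
{'time': np.float64(0.0), 'joint_pos': array([ 1.19 ,  0.053,  1.614, -0.   ,  1.476, -0.119]), 'joint_vel': array([ 0.   , -0.002,  0.001, -0.   ,  0.   ,  0.   ]), 'joint_efforts': array([ 1.0000e-03, -3.9371e+01, -3.7017e+01, -0.0000e+00,  7.0000e-03,
       -0.0000e+00]), 'tool_pos': array([0.162, 0.603, 0.23 ]), 'tool_rot': array([-0.   ,  0.13 ,  0.991, -0.001]), 'contact_force': array([ 0.158, -0.349,  0.121]), 'ft_torque': array([ 0.003, -0.017,  0.025]), 'gripper_width': np.float64(0.998)}
top punch 0.63 [186. 201.  19.  20.] [0.562 0.161 0.117]
top punch 0.32 [188. 264.  24.  26.] [0.432 0.168 0.032]
top stand 0.66 [183. 196.  38.  36.] [0.559 0.156 0.079]
top anvil 0.98 [284. 193.  46.  51.] [ 0.554 -0.048  0.048]
top mark 0.83 [282. 198.  50.  48.] [ 0.546 -0.048  0.043]
top stopper3 0.74 [297. 133.  18.  23.] [ 0.702 -0.044  0.053]
top jar4 0.7 [187. 265.  24.  23.] [0.434 0.168 0.03 ]
top bush0 0.48 [364. 223.  15.  10.] [ 0.538 -0.183  0.001]
scene punch 0.6 [233. 158.  20.  30.] [0.561 0.158 0.085]
scene stand 0.57 [226. 175.  34.  36.] [0.543 0.142 0.044]
scene anvil 0.8 [276. 220.  49.  44.] [ 0.531 -0.062  0.042]
scene anvil 0.61 [233. 156.  17.  30.] [0.559 0.159 0.088]
scene mark 0.81 [274. 218.  52.  47.] [ 0.531 -0.059  0.042]
scene stopper3 0.56 [342. 190.  12.  22.] [ 0.703 -0.048  0.036]
scene jar4 0.96 [186. 205.  22.  23.] [0.426 0.166 0.028]
```

View pics/top0.png

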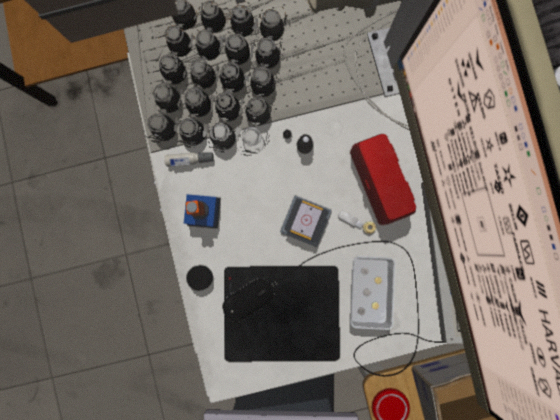

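View pics/scene0.png

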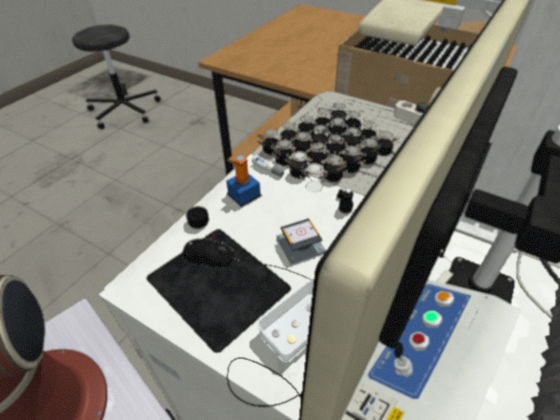

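The top view shows the punch at about (196,210) in the blue stand at (202,212), the anvil with its red ring at (306,220), the stopper at (305,144), the cap at (200,277) and the bush at (369,227). The scene view agrees with this. Next I'll get the camera offset and rough yaws.

```bash
python3 - <<'E'
from h import *
p=camera_params("wrist"); print(np.round(p["T_tool_cam"],3).tolist(),np.round(p["mtx"],0).tolist())
z=np.load("top0.npz"); im,d=z["im"],z["d"]; C=cloud("top",d)
hsv=cv2.cvtColor(im,cv2.COLOR_RGB2HSV)
def rep(n,m):
    P=C[m]; print(n,len(P),np.round(np.nanmedian(P,0),3)); r=cv2.minAreaRect((P[:,:2]*1000).astype(np.float32)); print(r)
roi=np.zeros(d.shape,bool); roi[190:240,175:230]=1
rep("blue",roi&(hsv[...,0]>100)&(hsv[...,0]<125)&(hsv[...,1]>120)&(abs(C[...,2]-.045)<.008))
rep("orange",roi&(hsv[...,0]<15)&(hsv[...,1]>120)&(C[...,2]>.095))
roi[:]=0; roi[185:255,270:340]=1
rep("table",roi&(C[...,2]>.035)&(C[...,2]<.075))
roi[:]=0; roi[205:235,290:322]=1
rep("red",roi&((hsv[...,0]<10)|(hsv[...,0]>170))&(hsv[...,1]>60))
T=toolT(state()); print(np.round(T,3).tolist())
dw=np.array([.5,.16,.23])-T[:3,3]; print("to near stand, tool mm",np.round(T[:3,:3].T@dw*1000))
E
```

```text
[[-0.001, -0.961, -0.275, 0.07], [1.0, -0.001, 0.0, 0.0], [-0.001, -0.275, 0.961, -0.143], [0.0, 0.0, 0.0, 1.0]] [[292.0, 0.0, 272.0], [0.0, 292.0, 209.0], [0.0, 0.0, 1.0]]
blue 433 [0.563 0.155 0.045]
((566.6141357421875, 167.55099487304688), (59.241634368896484, 59.18791961669922), 85.51871490478516)
orange 85 [0.564 0.159 0.111]
((566.8287963867188, 167.20968627929688), (23.44430160522461, 22.69538116455078), 8.07746410369873)
table 1214 [ 0.55  -0.046  0.043]
((550.303466796875, -46.18296432495117), (70.01243591308594, 69.8533935546875), 68.89199829101562)
red 2 [ 0.551 -0.046  0.046]
((551.1859130859375, -45.705039978027344), (2.0252814292907715, 0.0), -179.79527282714844)
[[-0.966, 0.259, 0.0, 0.162], [0.259, 0.966, 0.0, 0.604], [-0.0, 0.0, -1.0, 0.231], [0.0, 0.0, 0.0, 1.0]]
to near stand, tool mm [-442. -341.    1.]
```

>>> {"fn": "step_arm", "kwargs": {"steps": [[-40,-25,0,0],[-40,-25,0,0],[-40,-25,0,0],[-40,-25,0,0],[-40,-25,0,0],[-40,-25,0,0],[-40,-25,0,0],[-40,-25,0,0]], "claw": 100}}

```text
time: 1.6
tool_pos: [0.4249, 0.3231, 0.2321]
tool_rot: [0.001, 0.124, 0.992, 0.002]
contact_force: [1.1, 1.1, -0.0]
gripper_width: 1.003
```

>>> {"fn": "step_arm", "kwargs": {"steps": [[-40,-25,0,0],[-40,-25,0,0],[-40,-25,0,0],[0,0,0,-8],[0,0,0,-8],[0,0,0,-7],[0,0,0,0]]}}

```text
time: 2.3
tool_pos: [0.5309, 0.209, 0.2331]
tool_rot: [0.003, -0.077, 0.997, 0.002]
contact_force: [-0.3, -0.6, -0.1]
gripper_width: 1.002
```

```bash
cat > w.py <<'E'
from h import *
import sys
def look(f):
    s=state(); T=toolT(s)@np.array(camera_params("wrist")["T_tool_cam"]); im,d=grab_frame("wrist"); save(f+".png",im); np.savez(f+".npz",im=im,d=d,T=T)
    C=cloud("wrist",d,T); hsv=cv2.cvtColor(im,cv2.COLOR_RGB2HSV).astype(int); return s,T,im,C,hsv
def rect(n,C,m):
    P=C[m]; r=cv2.minAreaRect((P[:,:2]*1000).astype(np.float32)); print(n,len(P),"z",np.round(np.nanmedian(P[:,2]),4),"rect",np.round(r[0],1),np.round(r[1],1),round(r[2],1)); return r
E
python3 - <<'E'
from w import *
s,T,im,C,hsv=look("w1"); print(s["tool_pos"],np.round(toolT(s)[:3,:3],3).tolist(),s["contact_force"],s["time"])
blue=(hsv[...,0]>100)&(hsv[...,0]<125)&(hsv[...,1]>120)
rect("bluetop",C,blue&(abs(C[...,2]-.045)<.004))
o=(hsv[...,0]<18)&(hsv[...,1]>120)
rect("orange top",C,o&(abs(C[...,2]-.113)<.004))
rect("orange all",C,o&(C[...,2]>.06))
b=(np.hypot(C[...,0]-.566,C[...,1]-.167)<.03)&(C[...,2]>.1)
rect("all top",C,b); print(np.nanmax(C[...,2][b]))
E
```

```text
[0.53090368 0.20899192 0.23309225] [[-0.988, -0.154, 0.006], [-0.154, 0.988, 0.004], [-0.007, 0.003, -1.0]] [-0.34996982 -0.57095538 -0.09309789] 2.3
bluetop 1293 z 0.0455 rect [607.  76.] [ 76. 280.] 23.6
orange top 230 z 0.1126 rect [565.9 169.2] [23.  23.3] 8.6
orange all 786 z 0.1113 rect [541.1 205.3] [ 38.9 114.5] 26.6
all top 3494 z 0.3004 rect [559.6 163.9] [45.7 33. ] 21.0
0.324283717077247
```

View pics/w1.png

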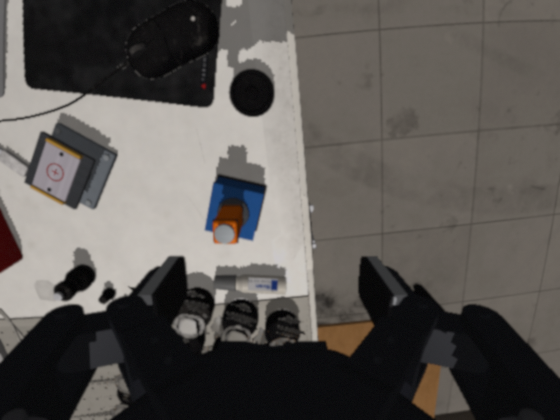

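The wrist view shows the punch top at about (225,232) in the stand and the anvil with its ring at (57,172). The route is clear, so I'll centre over the punch and measure again.

>>> {"fn": "step_arm", "kwargs": {"steps": [[-14,-22,0,0],[-14,-22,0,0],[0,0,10,0],[0,0,10,0],[0,0,0,0]], "claw": 75}}

```text
time: 2.85
tool_pos: [0.5651, 0.1708, 0.2121]
tool_rot: [0.003, -0.073, 0.997, 0.002]
contact_force: [-0.3, 0.5, 0.3]
gripper_width: 0.748
```

```bash
python3 - <<'E'
from w import *
s,T,im,C,hsv=look("w2"); print(s["tool_pos"],np.round(toolT(s)[:3,:3],3).tolist(),s["time"])
near=np.hypot(C[...,0]-.566,C[...,1]-.168)<.06
blue=near&(hsv[...,0]>100)&(hsv[...,0]<125)&(hsv[...,1]>120)
rect("bluetop",C,blue&(abs(C[...,2]-.045)<.004))
o=near&(hsv[...,0]<18)&(hsv[...,1]>120)
r=rect("orange top",C,o&(abs(C[...,2]-.113)<.003))
b=near&(C[...,2]>.108)&(C[...,2]<.12); rect("all top",C,b); rect("button",C,b&(hsv[...,1]<80))
Tt=toolT(s); print("d tool mm",np.round(Tt[:3,:3].T@(np.array([r[0][0]/1e3,r[0][1]/1e3,.066])-Tt[:3,3])*1000,1))
E
```

```text
[0.56513961 0.17078391 0.21205837] [[-0.989, -0.145, 0.006], [-0.145, 0.989, 0.005], [-0.007, 0.004, -1.0]] 2.85
bluetop 1563 z 0.0457 rect [566.7 168.5] [58.2 58.2] 85.6
orange top 242 z 0.1129 rect [567.  168.7] [22.6 23.4] 8.5
all top 746 z 0.1155 rect [567.8 168.8] [24.9 23.7] 8.7
button 405 z 0.1166 rect [567.8 169. ] [25.  23.4] 8.8
d tool mm [ -0.5  -2.9 146.1]
```

View pics/w2.png

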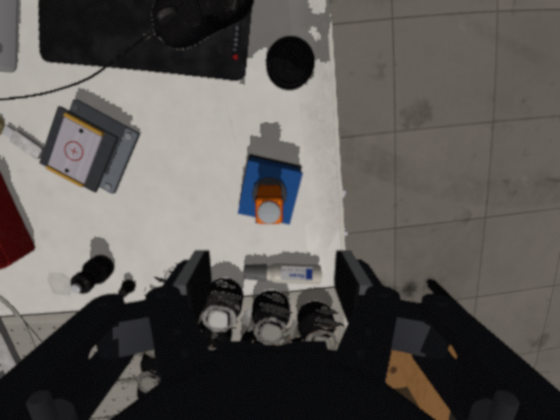

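The punch is centred, with its top at about (268,205). Descending.

>>> {"fn": "step_arm", "kwargs": {"steps": [[0,-3,20,0],[0,0,20,0],[0,0,20,0],[0,0,20,0],[0,0,20,0],[0,0,0,0]]}}

```text
time: 3.5
tool_pos: [0.5653, 0.1732, 0.1122]
tool_rot: [0.006, -0.074, 0.997, 0.003]
contact_force: [-1.9, 0.1, -0.8]
gripper_width: 0.751
```

```bash
python3 - <<'E'
from w import *
s=state(); Tt=toolT(s); print(np.round(Tt,4).tolist()); print("d tool mm",np.round(Tt[:3,:3].T@(np.array([.567,.1687,.066])-Tt[:3,3])*1000,1), s["contact_force"])
E
```

```text
[[-0.9889, -0.1483, 0.0114, 0.5653], [-0.1482, 0.9889, 0.0068, 0.1732], [-0.0123, 0.005, -0.9999, 0.1122], [0.0, 0.0, 0.0, 1.0]]
d tool mm [-0.5 -4.9 46.2] [-1.92481364  0.06018842 -0.75592668]
```

>>> {"fn": "step_arm", "kwargs": {"steps": [[0,-5,0,0],[0,0,0,0],[0,0,0,0]]}}

```text
time: 3.8
tool_pos: [0.5669, 0.1691, 0.1153]
tool_rot: [0.008, -0.075, 0.997, 0.003]
contact_force: [-0.0, -0.2, -0.2]
gripper_width: 0.748
```

```bash
cat > g.py <<'E'
from w import *
import sys
g=np.array([float(a) for a in sys.argv[1:4]]); s=state(); Tt=toolT(s); print(np.round(Tt,4).tolist()); print("tilt deg",np.round(np.degrees(Tt[:2,2]),2),"d tool mm",np.round(Tt[:3,:3].T@(g-Tt[:3,3])*1000,1), np.round(s["contact_force"],2),np.round(s["ft_torque"],3),"grip",s["gripper_width"],"t",s["time"])
E
python3 g.py .567 .1687 .066
```

```text
[[-0.9887, -0.1493, 0.0149, 0.5669], [-0.1492, 0.9888, 0.0075, 0.1691], [-0.0159, 0.0052, -0.9999, 0.1153], [0.0, 0.0, 0.0, 1.0]]
tilt deg [0.85 0.43] d tool mm [ 0.8 -0.7 49.3] [-0.   -0.18 -0.16] [-0.015  0.013  0.023] grip 0.7484284090593624 t 3.8
```

>>> {"fn": "step_arm", "kwargs": {"steps": [[0,0,0,0],[0,0,0,0],[0,0,0,0],[0,0,0,0]]}}

```text
time: 4.2
tool_pos: [0.5688, 0.1693, 0.1186]
tool_rot: [0.01, -0.075, 0.997, 0.003]
contact_force: [0.2, -0.3, 0.8]
gripper_width: 0.75
```

```bash
python3 g.py .567 .1687 .066
```

```text
[[-0.9886, -0.1489, 0.0202, 0.5688], [-0.1488, 0.9888, 0.0084, 0.1693], [-0.0212, 0.0053, -0.9998, 0.1186], [0.0, 0.0, 0.0, 1.0]]
tilt deg [1.16 0.48] d tool mm [ 3.  -0.6 52.5] [ 0.2 -0.3  0.8] [0.024 0.002 0.005] grip 0.7499659234731352 t 4.2
```

Each row drifts slightly upward and tilts the tool, because it starts again from the measured pose. So I'll use few rows, and use camera calls to wait.

>>> {"fn": "step_arm", "kwargs": {"steps": [[2,-1,27,0],[1,0,26,0]]}}

```text
time: 4.4
tool_pos: [0.5714, 0.1691, 0.07]
tool_rot: [0.016, -0.075, 0.997, 0.004]
contact_force: [0.1, 1.0, 0.2]
gripper_width: 0.746
```

```bash
python3 g.py .567 .1687 .066; python3 -c "
from w import *
a=state();[grab_frame('wrist') for _ in range(3)];b=state();print(np.degrees(b['joint_pos']-a['joint_pos']).round(3))"; python3 g.py .567 .1687 .066
```

```text
[[-0.9883, -0.149, 0.0312, 0.5714], [-0.1487, 0.9888, 0.0102, 0.1691], [-0.0323, 0.0055, -0.9995, 0.07], [0.0, 0.0, 0.0, 1.0]]
tilt deg [1.79 0.59] d tool mm [4.5 0.3 3.9] [0.09 1.   0.22] [-0.039  0.04  -0.042] grip 0.7458396836471696 t 4.4
[0.005 0.085 0.085 0.002 0.156 0.001]
[[-0.9885, -0.149, 0.0256, 0.5695], [-0.1488, 0.9888, 0.0094, 0.1688], [-0.0267, 0.0054, -0.9996, 0.0683], [0.0, 0.0, 0.0, 1.0]]
tilt deg [1.46 0.54] d tool mm [2.6 0.2 2.3] [-0.19 -0.54 -0.61] [0.015 0.051 0.004] grip 0.7506208711687773 t 4.55
```

>>> {"fn": "step_arm", "kwargs": {"steps": [[1,0,-45,0],[1,0,-45,0]]}}

```text
time: 4.75
tool_pos: [0.5609, 0.1669, 0.1538]
tool_rot: [0.006, -0.075, 0.997, 0.003]
contact_force: [2.1, 0.9, 1.1]
gripper_width: 0.747
```

```bash
python3 g.py .567 .1687 .066; python3 -c "
from w import *
a=state();[grab_frame('wrist') for _ in range(4)];b=state();print(np.degrees(b['joint_pos']-a['joint_pos']).round(3))"; python3 g.py .567 .1687 .066
```

```text
[[-0.9888, -0.1489, 0.011, 0.5609], [-0.1488, 0.9888, 0.007, 0.1669], [-0.0119, 0.0053, -0.9999, 0.1538], [0.0, 0.0, 0.0, 1.0]]
tilt deg [0.63 0.4 ] d tool mm [-5.3  0.4 87.9] [2.13 0.91 1.09] [-0.001 -0.019  0.02 ] grip 0.7473230365657272 t 4.75
[ 0.003 -0.09  -0.112 -0.001 -0.206  0.002]
[[-0.9887, -0.1489, 0.018, 0.563], [-0.1488, 0.9888, 0.0081, 0.1673], [-0.019, 0.0053, -0.9998, 0.1559], [0.0, 0.0, 0.0, 1.0]]
tilt deg [1.03 0.46] d tool mm [-2.5  0.4 90. ] [ 0.03 -0.61 -0.7 ] [ 0.029  0.015 -0.014] grip 0.7518551932085069 t 4.95
```

>>> {"fn": "step_arm", "kwargs": {"steps": [[0,0,-50,0],[0,0,-50,0],[0,0,-50,0]]}}

```text
time: 5.25
tool_pos: [0.5538, 0.165, 0.2918]
tool_rot: [-0.004, -0.075, 0.997, 0.002]
contact_force: [0.3, -0.2, -0.4]
gripper_width: 0.751
```

```bash
cat > wait.sh <<'E'
python3 -c "
from h import *
[grab_frame('wrist') for _ in range($1)]"
E
bash wait.sh 4; python3 g.py .567 .1687 .066
```

```text
[[-0.9889, -0.1487, -0.0015, 0.5558], [-0.1487, 0.9889, 0.005, 0.1653], [0.0007, 0.0051, -1.0, 0.2939], [0.0, 0.0, 0.0, 1.0]]
tilt deg [-0.08  0.28] d tool mm [-11.8   0.5 227.9] [-0.18  0.36 -0.19] [-0.029  0.012 -0.055] grip 0.7497576112747361 t 5.45
```

>>> {"fn": "step_arm", "kwargs": {"steps": [[-12,0,50,0]]}}

```text
time: 5.55
tool_pos: [0.5705, 0.1679, 0.2506]
tool_rot: [0.006, -0.075, 0.997, 0.003]
contact_force: [1.9, -0.1, 0.2]
gripper_width: 0.747
```

```bash
bash wait.sh 3
```

>>> {"fn": "step_arm", "kwargs": {"steps": [[0,0,50,0]]}}

```text
time: 5.8
tool_pos: [0.5679, 0.1676, 0.2012]
tool_rot: [-0.001, -0.075, 0.997, 0.003]
contact_force: [1.7, 0.4, 2.3]
gripper_width: 0.747
```

```bash
bash wait.sh 3
```

>>> {"fn": "step_arm", "kwargs": {"steps": [[0,0,50,0]]}}

```text
time: 6.05
tool_pos: [0.5665, 0.1677, 0.1544]
tool_rot: [-0.003, -0.075, 0.997, 0.002]
contact_force: [1.5, 1.0, 1.0]
gripper_width: 0.75
```

```bash
bash wait.sh 3;  python3 g.py .567 .1687 .066
```

```text
[[-0.9885, -0.1487, -0.0276, 0.5587], [-0.1487, 0.9889, 0.0007, 0.1664], [0.0272, 0.0048, -0.9996, 0.1436], [0.0, 0.0, 0.0, 1.0]]
tilt deg [-1.58  0.04] d tool mm [-10.7   0.7  77.4] [ 0.69  0.27 -0.1 ] [-0.022 -0.001 -0.031] grip 0.7504509647880161 t 6.2
```

>>> {"fn": "step_arm", "kwargs": {"steps": [[-8,0,26,0],[0,0,26,0],[0,0,20,0]]}}

```text
time: 6.5
tool_pos: [0.5746, 0.1693, 0.0856]
tool_rot: [-0.003, -0.075, 0.997, 0.002]
contact_force: [0.0, 0.1, -0.1]
gripper_width: 0.75
```

```bash
python3 g.py .567 .1687 .066; bash wait.sh 2;  python3 g.py .567 .1687 .066
```

```text
[[-0.9888, -0.149, -0.0061, 0.5746], [-0.149, 0.9888, 0.0042, 0.1693], [0.0054, 0.0051, -1.0, 0.0856], [0.0, 0.0, 0.0, 1.0]]
tilt deg [-0.35  0.24] d tool mm [ 7.5  0.4 19.6] [ 0.04  0.13 -0.12] [ 0.05  -0.034  0.036] grip 0.749911406372887 t 6.5
[[-0.9888, -0.1489, -0.0112, 0.5726], [-0.1489, 0.9888, 0.0034, 0.169], [0.0105, 0.0051, -0.9999, 0.0834], [0.0, 0.0, 0.0, 1.0]]
tilt deg [-0.64  0.2 ] d tool mm [ 5.4  0.4 17.4] [-1.37  0.04 -0.24] [ 0.021 -0.038 -0.023] grip 0.7526562895472061 t 6.6
```

>>> {"fn": "step_arm", "kwargs": {"steps": [[2,0,7,0],[1,0,7,0],[1,0,5,0]]}}

```text
time: 6.9
tool_pos: [0.5733, 0.1693, 0.0718]
tool_rot: [0.0, -0.075, 0.997, 0.003]
contact_force: [0.4, -0.7, 0.0]
gripper_width: 0.749
```

```bash
bash wait.sh 1;  python3 g.py .567 .1687 .066
```

```text
[[-0.9888, -0.1491, -0.0013, 0.5727], [-0.1491, 0.9888, 0.005, 0.1692], [0.0006, 0.0052, -1.0, 0.0709], [0.0, 0.0, 0.0, 1.0]]
tilt deg [-0.08  0.29] d tool mm [5.7 0.3 4.9] [-0.5  -0.57  0.78] [-0.035 -0.015  0.032] grip 0.7449145949765167 t 6.95
```

>>> {"fn": "step_arm", "kwargs": {"steps": [[6,0,5,0]]}}

```text
time: 7.05
tool_pos: [0.5678, 0.1685, 0.067]
tool_rot: [0.001, -0.075, 0.997, 0.003]
contact_force: [-1.2, 0.5, -0.1]
gripper_width: 0.753
```

```bash
bash wait.sh 3;  python3 g.py .567 .1687 .066
```

```text
[[-0.9888, -0.1492, -0.0024, 0.5659], [-0.1492, 0.9888, 0.0049, 0.1683], [0.0017, 0.0052, -1.0, 0.0654], [0.0, 0.0, 0.0, 1.0]]
tilt deg [-0.14  0.28] d tool mm [-1.1  0.3 -0.6] [-0.3  -0.9  -1.47] [ 0.021  0.029 -0.039] grip 0.7496258661036962 t 7.2
```

>>> {"fn": "step_arm", "kwargs": {"steps": [[-1,0,0,0]], "claw": 0}}

```text
time: 7.3
tool_pos: [0.5668, 0.1684, 0.0655]
tool_rot: [-0.001, -0.075, 0.997, 0.003]
contact_force: [-0.1, 0.0, -1.9]
gripper_width: 0.594
```

```bash
bash wait.sh 10;  python3 g.py .567 .1687 .066; bash wait.sh 2;  python3 g.py .567 .1687 .066
```

```text
[[-0.9888, -0.1492, -0.0016, 0.5672], [-0.1492, 0.9888, 0.0048, 0.1684], [0.0009, 0.005, -1.0, 0.0657], [0.0, 0.0, 0.0, 1.0]]
tilt deg [-0.09  0.28] d tool mm [ 0.2  0.3 -0.3] [ 0.82 -0.15  1.36] [-0.132 -0.073 -0.038] grip 0.27158471000964096 t 7.8
[[-0.9888, -0.1492, -0.0015, 0.5673], [-0.1492, 0.9888, 0.0048, 0.1684], [0.0008, 0.005, -1.0, 0.0657], [0.0, 0.0, 0.0, 1.0]]
tilt deg [-0.09  0.28] d tool mm [ 0.2  0.3 -0.3] [ 0.76 -0.73  2.  ] [-0.204 -0.1    0.043] grip 0.27620762555403655 t 7.9
```

>>> {"fn": "step_arm", "kwargs": {"steps": [[0,0,-8,0],[0,0,-8,0]]}}

```text
time: 8.1
tool_pos: [0.565, 0.1681, 0.0798]
tool_rot: [-0.004, -0.075, 0.997, 0.002]
contact_force: [0.3, 0.2, -2.8]
gripper_width: 0.27
```

```bash
python3 g.py .567 .1687 .106; bash wait.sh 2;  python3 g.py .567 .1687 .106
```

```text
[[-0.9888, -0.149, -0.0075, 0.565], [-0.149, 0.9888, 0.0044, 0.1681], [0.0067, 0.0055, -1.0, 0.0798], [0.0, 0.0, 0.0, 1.0]]
tilt deg [-0.43  0.25] d tool mm [ -1.9   0.4 -26.2] [ 0.27  0.24 -2.79] [-0.018  0.017 -0.022] grip 0.2697946421049236 t 8.1
[[-0.9888, -0.1491, -0.0044, 0.5661], [-0.1491, 0.9888, 0.0048, 0.1683], [0.0036, 0.0054, -1.0, 0.0811], [0.0, 0.0, 0.0, 1.0]]
tilt deg [-0.25  0.28] d tool mm [ -0.9   0.4 -24.9] [-0.2  -0.07 -1.72] [-0.029 -0.028  0.029] grip 0.2736698281277986 t 8.2
```

>>> {"fn": "step_arm", "kwargs": {"steps": [[-1,0,-10,0],[-1,0,-10,0]]}}

```text
time: 8.4
tool_pos: [0.5665, 0.1684, 0.1003]
tool_rot: [-0.004, -0.075, 0.997, 0.002]
contact_force: [-0.9, -0.1, -3.1]
gripper_width: 0.275
```

```bash
bash wait.sh 2;  python3 g.py .567 .1687 .165
```

```text
[[-0.9888, -0.1491, -0.0047, 0.568], [-0.1491, 0.9888, 0.0049, 0.1686], [0.0039, 0.0055, -1.0, 0.1019], [0.0, 0.0, 0.0, 1.0]]
tilt deg [-0.27  0.28] d tool mm [  1.2   0.6 -63.1] [ 0.58  0.72 -2.38] [-0.058 -0.042 -0.002] grip 0.27582551390942134 t 8.5
```

>>> {"fn": "step_arm", "kwargs": {"steps": [[-1,0,-12,0],[0,0,-15,0]]}}

```text
time: 8.7
tool_pos: [0.5675, 0.1683, 0.1281]
tool_rot: [-0.005, -0.075, 0.997, 0.002]
contact_force: [-0.6, -0.5, -2.0]
gripper_width: 0.276
```

```bash
bash wait.sh 2;  python3 g.py .567 .1687 .165
```

```text
[[-0.9888, -0.1491, -0.0035, 0.5695], [-0.1491, 0.9888, 0.0051, 0.1687], [0.0027, 0.0056, -1.0, 0.1309], [0.0, 0.0, 0.0, 1.0]]
tilt deg [-0.2   0.29] d tool mm [  2.6   0.6 -34.1] [ 0.36 -0.68 -2.65] [ 0.023  0.027 -0.006] grip 0.2734647202120531 t 8.8
```

>>> {"fn": "step_arm", "kwargs": {"steps": [[0,0,-20,0],[0,0,-20,0]]}}

```text
time: 9.0
tool_pos: [0.5676, 0.1681, 0.1689]
tool_rot: [-0.005, -0.075, 0.997, 0.002]
contact_force: [0.3, -0.3, -2.5]
gripper_width: 0.273
```

```bash
bash wait.sh 2;  python3 g.py .567 .1687 .165
```

```text
[[-0.9888, -0.1491, -0.0034, 0.5695], [-0.1491, 0.9888, 0.0052, 0.1684], [0.0026, 0.0056, -1.0, 0.1717], [0.0, 0.0, 0.0, 1.0]]
tilt deg [-0.2  0.3] d tool mm [2.4 0.6 6.7] [ 0.04  0.06 -1.8 ] [ 0.016 -0.002 -0.02 ] grip 0.27360289152761835 t 9.1
```

```bash
cat > ring.py <<'E'
from w import *
def ring(im,C,show=True):
    hsv=cv2.cvtColor(im,cv2.COLOR_RGB2HSV).astype(int)
    near=(np.hypot(C[...,0]-.55,C[...,1]+.046)<.035)&(C[...,2]>.03)
    red=near&((hsv[...,0]<8)|(hsv[...,0]>168))&(hsv[...,1]>50)&(hsv[...,2]>70)
    v,u=np.nonzero(red)
    if len(u)<10: print("red",len(u)); return
    c,ax,a=cv2.fitEllipse(cv2.convexHull(np.c_[u,v].astype(np.float32)))
    print("ring px",np.round(c,1),np.round(ax,1),len(u),"C med",np.round(np.nanmedian(C[red],0),4))
    pl=near&(hsv[...,1]<60)&(hsv[...,2]>120); print("plate z",np.nanpercentile(C[...,2][pl],[10,50,90]).round(4))
    return c
E
python3 - <<'E'
from ring import *
for f in ["w1","w2"]:
    z=np.load(f+".npz"); C=cloud("wrist",z["d"],z["T"]); c=ring(z["im"],C)
    if c: print(f,np.round(on_z("wrist",[c],.045,z["T"]),4),np.round(on_z("wrist",[c],.055,z["T"]),4))
    near=(np.hypot(C[...,0]-.55,C[...,1]+.046)<.06)&(C[...,2]>.035)&(C[...,2]<.07); rect("tbl",C,near)
z=np.load("top0.npz"); ring(z["im"],cloud("top",z["d"]))
E
```

```text
ring px [ 54.8 171.8] [15.1 18.9] 57 C med [ 0.5507 -0.0441  0.0458]
plate z [0.0447 0.0456 0.0466]
w1 [[ 0.5503 -0.0461  0.045 ]] [[ 0.5476 -0.0387  0.055 ]]
tbl 3390 z 0.0449 rect [550.1 -45.1] [71.6 71. ] 68.9
ring px [ 73.5 150.5] [17.5 21. ] 89 C med [ 0.5497 -0.0445  0.0457]
plate z [0.0447 0.0456 0.0466]
w2 [[ 0.5503 -0.046   0.045 ]] [[ 0.5485 -0.0393  0.055 ]]
tbl 4122 z 0.045 rect [549.7 -45.4] [71.6 70.5] 68.6
ring px [306.1 219.5] [ 9.8 10.3] 19 C med [ 0.5503 -0.0476  0.0457]
plate z [0.0425 0.0446 0.0466]
```

>>> {"fn": "step_arm", "kwargs": {"steps": [[9,-36,0,0],[9,-36,0,0],[9,-36,0,0],[9,-36,0,0],[9,-36,0,0]]}}

```text
time: 9.6
tool_pos: [0.5504, -0.0175, 0.1663]
tool_rot: [-0.002, -0.079, 0.997, 0.004]
contact_force: [0.4, 0.2, -3.2]
gripper_width: 0.276
```

```bash
bash wait.sh 3;  python3 g.py .550 -.0455 .165; python3 - <<'E'
from ring import *
s,T,im,C,hsv=look("w3"); c=ring(im,C)
if c: print(on_z("wrist",[c],.0453,T).round(4))
E
```

```text
[[-0.988, -0.1541, -0.0059, 0.5505], [-0.1541, 0.988, 0.0071, -0.018], [0.0048, 0.0079, -1.0, 0.1662], [0.0, 0.0, 0.0, 1.0]]
tilt deg [-0.34  0.4 ] d tool mm [  4.7 -27.1   1. ] [ 0.5   0.84 -2.7 ] [-0.001  0.026 -0.063] grip 0.2733148163657776 t 9.75
ring px [128.3 264. ] [166.3 381.4] 156 C med [ 0.5475 -0.0494  0.0465]
plate z [0.0451 0.0463 0.2173]
[[ 0.6338 -0.1504  0.0453]]
```

View pics/w3.png

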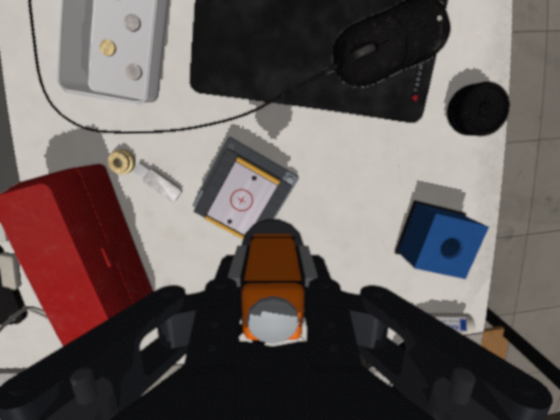

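The ring shows clearly at (242,200) and the empty bore at (451,247). The punch hangs straight between the fingers, along column 272.

```bash
python3 - <<'E'
from h import *
z=np.load("w3.npz"); im,T=z["im"],z["T"]; C=cloud("wrist",z["d"],T); hsv=cv2.cvtColor(im,cv2.COLOR_RGB2HSV).astype(int)
m=np.zeros(im.shape[:2],bool); m[182:220,222:262]=1
v,u=np.nonzero(m&((hsv[...,0]<10)|(hsv[...,0]>165))&(hsv[...,1]>60)); print(len(u))
c,ax,a=cv2.fitEllipse(cv2.convexHull(np.c_[u,v].astype(np.float32))); print(c,ax,on_z("wrist",[c],.0455,T).round(4), np.nanmedian(C[v,u],0).round(4))
m[:]=0; m[230:265,432:470]=1
b=m&(im.max(2)<np.percentile(im[m].max(1),40))
n,l,st,ce=cv2.connectedComponentsWithStats((m&(hsv[...,2]<75)).astype(np.uint8)); i=1+st[1:,4].argmax(); print(st[i],on_z("wrist",[ce[i]],.045,T).round(4))
n=(np.hypot(C[...,0]-.566,C[...,1]-.168)<.05)&(abs(C[...,2]-.045)<.005)&(hsv[...,0]>100)&(hsv[...,0]<125)&(hsv[...,1]>100)
print(cv2.minAreaRect((C[n][:,:2]*1000).astype(np.float32)), np.nanmedian(C[n][:,2]))
E
```

```text
63
(241.1999053955078, 199.6828155517578) (21.0704345703125, 22.33583641052246) [[ 0.5504 -0.0457  0.0455]] [ 0.5509 -0.0458  0.0461]
[441 238  19  19 274] [[0.5677 0.1681 0.045 ]]
((566.8828125, 168.37945556640625), (61.08188247680664, 59.516231536865234), 85.18152618408203) 0.04554806010267459
```

>>> {"fn": "step_arm", "kwargs": {"steps": [[2,-14,10,0],[2,-13,10,0],[0,0,10,0]]}}

```text
time: 10.1
tool_pos: [0.5517, -0.0434, 0.1347]
tool_rot: [-0.002, -0.08, 0.997, 0.004]
contact_force: [-0.1, -0.2, -2.6]
gripper_width: 0.274
```

```bash
bash wait.sh 3;  python3 g.py .5504 -.0458 .100
```

```text
[[-0.987, -0.1603, -0.0066, 0.5506], [-0.1604, 0.987, 0.0087, -0.042], [0.0052, 0.0097, -0.9999, 0.134], [0.0, 0.0, 0.0, 1.0]]
tilt deg [-0.38  0.5 ] d tool mm [ 0.7 -4.  34. ] [-0.42 -0.33 -1.94] [-0.026  0.014  0.005] grip 0.27365113878525604 t 10.25
```

>>> {"fn": "step_arm", "kwargs": {"steps": [[1,-4,9,0],[0,0,9,0],[0,0,6,0]]}}

```text
time: 10.55
tool_pos: [0.5515, -0.0455, 0.1099]
tool_rot: [-0.001, -0.081, 0.997, 0.004]
contact_force: [-0.3, 0.1, -2.1]
gripper_width: 0.269
```

```bash
bash wait.sh 3;  python3 g.py .5504 -.0458 .100
```

```text
[[-0.9868, -0.1618, -0.0044, 0.5511], [-0.1619, 0.9868, 0.0085, -0.0454], [0.0029, 0.0091, -1.0, 0.1099], [0.0, 0.0, 0.0, 1.0]]
tilt deg [-0.25  0.49] d tool mm [ 0.7 -0.3  9.9] [ 1.14 -0.21 -2.76] [-0.037  0.026 -0.062] grip 0.26894054168450787 t 10.7
```

>>> {"fn": "step_arm", "kwargs": {"steps": [[0.5,0,4,0],[0,0,2,0]]}}

```text
time: 10.9
tool_pos: [0.5513, -0.0455, 0.1046]
tool_rot: [-0.001, -0.081, 0.997, 0.004]
contact_force: [0.6, 0.6, -2.2]
gripper_width: 0.275
```

```bash
bash wait.sh 2;  python3 g.py .5504 -.0458 .100
```

```text
[[-0.9868, -0.162, -0.0023, 0.5514], [-0.162, 0.9868, 0.0081, -0.0455], [0.0009, 0.0083, -1.0, 0.1048], [0.0, 0.0, 0.0, 1.0]]
tilt deg [-0.13  0.46] d tool mm [ 1.1 -0.1  4.8] [ 0.53 -0.66 -2.82] [ 0.015 -0.031 -0.033] grip 0.2750466547392913 t 11.0
```

>>> {"fn": "step_arm", "kwargs": {"steps": [[1.2,0,2.5,0]]}}

```text
time: 11.1
tool_pos: [0.5508, -0.0458, 0.1029]
tool_rot: [-0.0, -0.081, 0.997, 0.004]
contact_force: [0.5, -0.0, -2.4]
gripper_width: 0.278
```

```bash
bash wait.sh 2;  python3 g.py .5504 -.0458 .100
```

```text
[[-0.9868, -0.162, -0.0028, 0.55], [-0.162, 0.9868, 0.0081, -0.0457], [0.0014, 0.0085, -1.0, 0.102], [0.0, 0.0, 0.0, 1.0]]
tilt deg [-0.16  0.47] d tool mm [-0.4 -0.2  2. ] [ 0.36 -0.26 -1.71] [0.014 0.027 0.037] grip 0.27282920597589144 t 11.2
```

>>> {"fn": "step_arm", "kwargs": {"steps": [[0,0,1.5,0]]}}

```text
time: 11.3
tool_pos: [0.5501, -0.0457, 0.1007]
tool_rot: [-0.001, -0.081, 0.997, 0.004]
contact_force: [0.1, 0.1, -1.8]
gripper_width: 0.271
```

```bash
bash wait.sh 2;  python3 g.py .5504 -.0458 .100
```

```text
[[-0.9868, -0.1619, -0.0032, 0.5498], [-0.162, 0.9868, 0.0082, -0.0456], [0.0018, 0.0086, -1.0, 0.1002], [0.0, 0.0, 0.0, 1.0]]
tilt deg [-0.18  0.47] d tool mm [-0.6 -0.3  0.2] [ 0.19 -0.48 -2.44] [0.016 0.005 0.024] grip 0.27433989487630134 t 11.4
```

>>> {"fn": "step_arm", "kwargs": {"steps": [[-0.5,0,1,0]]}}

```text
time: 11.5
tool_pos: [0.5503, -0.0456, 0.0997]
tool_rot: [-0.001, -0.081, 0.997, 0.004]
contact_force: [-2.9, 0.0, 3.0]
gripper_width: 0.271
```

```bash
bash wait.sh 2;  python3 g.py .5504 -.0458 .100
```

```text
[[-0.9868, -0.162, -0.0035, 0.5503], [-0.1621, 0.9867, 0.0081, -0.0456], [0.0022, 0.0086, -1.0, 0.0998], [0.0, 0.0, 0.0, 1.0]]
tilt deg [-0.2   0.46] d tool mm [-0.1 -0.2 -0.2] [-2.77  0.05  2.7 ] [-0.019  0.541  0.032] grip 0.2784190170529233 t 11.6
```

>>> {"fn": "step_arm", "kwargs": {"steps": [[0,0,1.5,0]]}}

```text
time: 11.7
tool_pos: [0.5504, -0.0456, 0.0992]
tool_rot: [-0.002, -0.081, 0.997, 0.004]
contact_force: [-2.6, 0.2, 5.6]
gripper_width: 0.273
```

```bash
bash wait.sh 1;  python3 g.py .5504 -.0458 .100
```

```text
[[-0.9868, -0.1622, -0.0037, 0.5504], [-0.1622, 0.9867, 0.008, -0.0456], [0.0023, 0.0085, -1.0, 0.099], [0.0, 0.0, 0.0, 1.0]]
tilt deg [-0.21  0.46] d tool mm [ 0.  -0.2 -1. ] [-2.81 -0.23  5.65] [0.129 0.758 0.015] grip 0.2742496050000847 t 11.75
```

>>> {"fn": "step_arm", "kwargs": {"steps": [[0,0,2.5,0]]}}

```text
time: 11.85
tool_pos: [0.5506, -0.0456, 0.0978]
tool_rot: [-0.002, -0.081, 0.997, 0.004]
contact_force: [-5.6, 0.5, 10.5]
gripper_width: 0.274
```

```bash
bash wait.sh 1;  python3 g.py .5504 -.0458 .100
```

```text
[[-0.9867, -0.1623, -0.004, 0.5505], [-0.1623, 0.9867, 0.008, -0.0456], [0.0027, 0.0086, -1.0, 0.0978], [0.0, 0.0, 0.0, 1.0]]
tilt deg [-0.23  0.46] d tool mm [ 0.2 -0.1 -2.2] [-4.93  0.02  9.37] [0.193 1.136 0.002] grip 0.27430482926972616 t 11.9
```

>>> {"fn": "step_arm", "kwargs": {"steps": [[0.5,0,1.5,0]]}}

```text
time: 12.0
tool_pos: [0.5505, -0.0457, 0.098]
tool_rot: [-0.001, -0.081, 0.997, 0.004]
contact_force: [-3.9, 1.5, 9.0]
gripper_width: 0.276
```

```bash
cat > hold.sh <<'E'
python3 -c "
from h import *
for i in range($1):
    grab_frame('wrist')
    s=state(); print(round(s['time'],2),s['contact_force'].round(1) if hasattr(s['contact_force'],'round') else np.round(s['contact_force'],1))"
E
bash hold.sh 4; python3 g.py .5504 -.0458 .100
```

```text
12.05 [-4.5  1.1  8.8]
12.1 [-5.8  0.9  9.5]
12.15 [-4.9  1.1  8.6]
12.2 [-4.7  2.   8.7]
[[-0.9867, -0.1624, -0.0035, 0.5505], [-0.1624, 0.9867, 0.0081, -0.0457], [0.0021, 0.0086, -1.0, 0.098], [0.0, 0.0, 0.0, 1.0]]
tilt deg [-0.2   0.46] d tool mm [ 0.1 -0.1 -2. ] [-4.71  2.01  8.65] [ 0.289  1.125 -0.026] grip 0.2704024276433133 t 12.2
```

>>> {"fn": "step_arm", "kwargs": {"steps": [[0.8,0,2.8,0]]}}

```text
time: 12.3
tool_pos: [0.5505, -0.0457, 0.0974]
tool_rot: [-0.001, -0.081, 0.997, 0.004]
contact_force: [-4.9, 1.1, 11.4]
gripper_width: 0.275
```

```bash
bash hold.sh 3; python3 g.py .5504 -.0458 .100
```

```text
12.35 [-4.7  0.6 11.7]
12.4 [-6.8  1.3 10.8]
12.45 [-6.4  1.6 10.4]
[[-0.9867, -0.1624, -0.0022, 0.5505], [-0.1625, 0.9867, 0.0083, -0.0457], [0.0008, 0.0085, -1.0, 0.0976], [0.0, 0.0, 0.0, 1.0]]
tilt deg [-0.12  0.47] d tool mm [ 0.1 -0.1 -2.4] [-6.45  1.65 10.38] [0.343 1.19  0.   ] grip 0.2735472867394561 t 12.45
```

>>> {"fn": "step_arm", "kwargs": {"steps": [[0.8,0,3.2,0]]}}

```text
time: 12.55
tool_pos: [0.5505, -0.0457, 0.097]
tool_rot: [-0.0, -0.082, 0.997, 0.004]
contact_force: [-5.9, 1.0, 14.1]
gripper_width: 0.274
```

```bash
bash hold.sh 3; python3 g.py .5504 -.0458 .100
```

```text
12.6 [-5.5  0.5 13.3]
12.65 [-6.1  1.1 12.6]
12.7 [-5.6  1.1 13.3]
[[-0.9867, -0.1625, -0.0012, 0.5505], [-0.1625, 0.9867, 0.0086, -0.0457], [-0.0002, 0.0086, -1.0, 0.0971], [0.0, 0.0, 0.0, 1.0]]
tilt deg [-0.07  0.49] d tool mm [ 0.1 -0.1 -2.9] [-5.62  1.14 13.34] [0.387 1.417 0.026] grip 0.2721699708338196 t 12.7
```

```bash
bash hold.sh 28 | awk 'NR%4==0'; python3 g.py .5504 -.0458 .100
```

```text
12.9 [-5.9  2.6 12.9]
13.1 [-6.8  1.2 11.8]
13.3 [-6.2  2.  12.3]
13.5 [-5.6  1.8 13.2]
13.7 [-7.1  1.3 13.5]
13.9 [-6.2  2.1 13.2]
14.1 [-6.9  2.  12.9]
[[-0.9867, -0.1625, -0.0011, 0.5505], [-0.1625, 0.9867, 0.0085, -0.0457], [-0.0003, 0.0086, -1.0, 0.0971], [0.0, 0.0, 0.0, 1.0]]
tilt deg [-0.07  0.49] d tool mm [ 0.1 -0.  -2.9] [-6.86  2.   12.89] [0.353 1.378 0.051] grip 0.27788504804472725 t 14.1
```

>>> {"fn": "step_arm", "kwargs": {"steps": [[0,0,-25,0],[0,0,-25,0]]}}

```text
time: 14.3
tool_pos: [0.5485, -0.0455, 0.144]
tool_rot: [-0.003, -0.082, 0.997, 0.005]
contact_force: [0.7, 0.3, -2.6]
gripper_width: 0.272
```

```bash
bash wait.sh 4; python3 g.py .5672 .1684 .165; python3 - <<'E'
from w import *
look("w4"); im,d=grab_frame("scene"); cv2.imwrite("pics/s4.png",cv2.resize(im[120:260,190:370,::-1],None,fx=4,fy=4,interpolation=cv2.INTER_CUBIC))
E
```

```text
[[-0.9867, -0.1625, -0.0062, 0.5486], [-0.1625, 0.9867, 0.0099, -0.0456], [0.0046, 0.0108, -0.9999, 0.1433], [0.0, 0.0, 0.0, 1.0]]
tilt deg [-0.36  0.57] d tool mm [-53.1 208.3 -19.7] [-0.8   0.5  -2.48] [-0.049 -0.007 -0.037] grip 0.27246899598993957 t 14.5
```

View pics/w4.png

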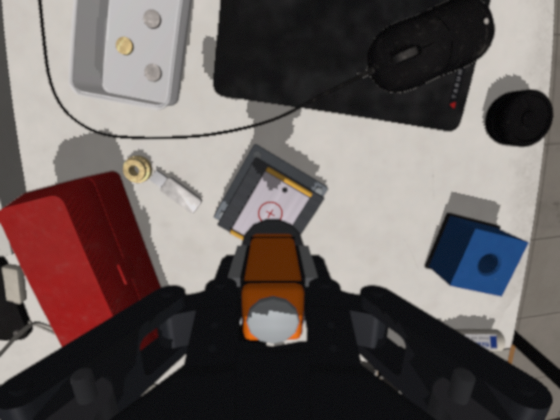

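View pics/s4.png

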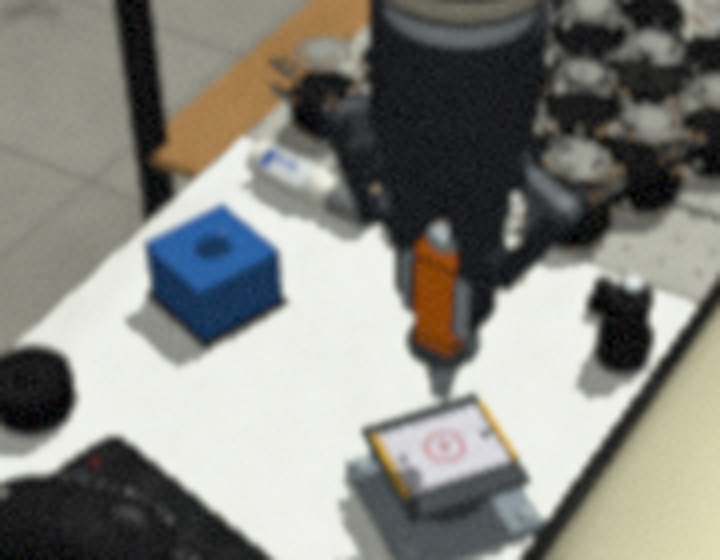

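The mark, the anvil and the neighbours are in place: ring at (270,212), bore at (487,264). I'll compare the punch's pose in the hand before and after the press.

```bash
python3 - <<'E'
from h import *
Tc=np.array(camera_params("wrist")["T_tool_cam"])
for f in ["w3","w4"]:
    z=np.load(f+".npz"); im,d=z["im"],z["d"]; C=cloud("wrist",d,Tc)
    h=cv2.cvtColor(im,cv2.COLOR_RGB2HSV).astype(int); m=np.zeros(d.shape,bool); m[225:350,235:310]=1
    o=m&(h[...,0]<18)&(h[...,1]>120)
    v,u=np.nonzero(o); print(f,"rows",v.min(),v.max(),"cols",u.min(),u.max())
    P=C[o]; P=P[~np.isnan(P[:,0])]; 
    front=P[(P[:,2]>-.035)&(P[:,2]<.0)&(abs(P[:,0])<.03)]
    A=np.polyfit(front[:,2],front[:,0],1); print("face x vs z slope deg",np.degrees(np.arctan(A[0])).round(2),"x@-19mm",np.polyval(A,-.019).round(4),len(front))
    b=m&(h[...,1]<60)&(h[...,2]>90)&(abs(C[...,2]+.052)<.012); print("button",np.nanmedian(C[b],0).round(4),b.sum())
    k=np.zeros(d.shape,bool);k[215:235,240:310]=1;k&=(C[...,2]<.03)&(C[...,2]>0); print("collar",np.nanpercentile(C[k],[5,50,95],axis=0).round(4).tolist() if k.any() else None)
E
```

```text
w3 rows 233 341 cols 239 305
face x vs z slope deg 0.09 x@-19mm 0.0117 1653
button [-0.0019  0.0004 -0.0508] 1286
collar [[0.0106, -0.0121, 0.0107], [0.0136, 0.0004, 0.0144], [0.0177, 0.0131, 0.0177]]
w4 rows 233 341 cols 240 304
face x vs z slope deg 0.17 x@-19mm 0.0117 1654
button [-0.0015  0.0008 -0.0508] 1344
collar [[0.0106, -0.0122, 0.0107], [0.0135, 0.0004, 0.0143], [0.0178, 0.0131, 0.0176]]
```

>>> {"fn": "step_arm", "kwargs": {"steps": [[-10,40,-2,0],[-10,40,-2,0],[-10,40,-2,0],[-10,40,-2,0],[-10,40,-2,0]]}}

```text
time: 15.1
tool_pos: [0.561, 0.1613, 0.1428]
tool_rot: [-0.011, -0.076, 0.997, 0.005]
contact_force: [0.6, -0.7, -2.8]
gripper_width: 0.273
```

```bash
bash wait.sh 4; python3 g.py .5672 .1684 .105
```

```text
[[-0.9878, -0.1539, -0.0234, 0.561], [-0.1541, 0.988, 0.0085, 0.1604], [0.0218, 0.012, -0.9997, 0.143], [0.0, 0.0, 0.0, 1.0]]
tilt deg [-1.34  0.49] d tool mm [-8.2  6.5 37.9] [ 2.    0.   -2.17] [-0.104  0.    -0.005] grip 0.2707969007616967 t 15.3
```

>>> {"fn": "step_arm", "kwargs": {"steps": [[-3,3,5,0],[-2,3,5,0],[0,0,5,0],[0,0,5,0]]}}

```text
time: 15.7
tool_pos: [0.5643, 0.164, 0.1192]
tool_rot: [-0.013, -0.075, 0.997, 0.005]
contact_force: [0.6, -0.6, -2.5]
gripper_width: 0.276
```

```bash
bash wait.sh 3; python3 g.py .5672 .1684 .105
```

```text
[[-0.9884, -0.1494, -0.0266, 0.564], [-0.1496, 0.9887, 0.0075, 0.1642], [0.0252, 0.0114, -0.9996, 0.1193], [0.0, 0.0, 0.0, 1.0]]
tilt deg [-1.53  0.43] d tool mm [-4.2  3.5 14.3] [ 0.56 -0.29 -2.3 ] [-0.021 -0.004 -0.041] grip 0.2709250375203625 t 15.85
```

>>> {"fn": "step_arm", "kwargs": {"steps": [[-1,1,-12,0],[-1,1,-12,0],[0,1,-12,0],[0,0,-12,0],[0,0,-12,0]]}}

```text
time: 16.35
tool_pos: [0.5677, 0.1671, 0.1851]
tool_rot: [-0.012, -0.075, 0.997, 0.005]
contact_force: [0.3, 0.1, -1.9]
gripper_width: 0.278
```

```bash
bash wait.sh 4; python3 g.py .5672 .1684 .105
```

```text
[[-0.9885, -0.1488, -0.0258, 0.5675], [-0.1491, 0.9888, 0.0077, 0.167], [0.0243, 0.0114, -0.9996, 0.1838], [0.0, 0.0, 0.0, 1.0]]
tilt deg [-1.48  0.44] d tool mm [-1.8  0.5 78.8] [-0.91  0.3  -2.43] [-0.057 -0.044 -0.018] grip 0.27208448289727 t 16.55
```

>>> {"fn": "step_arm", "kwargs": {"steps": [[0,0,25,0],[0,0,25,0]]}}

```text
time: 16.75
tool_pos: [0.5685, 0.1677, 0.1362]
tool_rot: [-0.009, -0.075, 0.997, 0.005]
contact_force: [0.2, -0.1, -3.2]
gripper_width: 0.273
```

```bash
bash wait.sh 3; python3 g.py .5672 .1684 .105
```

```text
[[-0.9885, -0.1489, -0.0249, 0.5666], [-0.1492, 0.9888, 0.0078, 0.1675], [0.0235, 0.0114, -0.9997, 0.1342], [0.0, 0.0, 0.0, 1.0]]
tilt deg [-1.43  0.44] d tool mm [-1.4  0.5 29.1] [-0.25  0.26 -2.61] [ 0.041  0.022 -0.044] grip 0.2718486298932927 t 16.9
```

>>> {"fn": "step_arm", "kwargs": {"steps": [[-1,0,-50,0]]}}

```text
time: 17.0
tool_pos: [0.5636, 0.1663, 0.1763]
tool_rot: [-0.02, -0.075, 0.997, 0.004]
contact_force: [0.0, 0.4, -2.4]
gripper_width: 0.275
```

```bash
bash wait.sh 4; python3 g.py .5672 .1684 .105
```

```text
[[-0.9887, -0.149, -0.0192, 0.5706], [-0.1492, 0.9888, 0.0087, 0.1675], [0.0177, 0.0114, -0.9998, 0.1875], [0.0, 0.0, 0.0, 1.0]]
tilt deg [-1.1  0.5] d tool mm [ 1.8  0.5 82.5] [-1.04 -0.05 -2.24] [ 0.015  0.002 -0.02 ] grip 0.27357802328634145 t 17.2
```

>>> {"fn": "step_arm", "kwargs": {"steps": [[0,0,20,0],[0,0,20,0],[0,0,20,0],[0,0,0,0]]}}

```text
time: 17.6
tool_pos: [0.5686, 0.1679, 0.1251]
tool_rot: [-0.01, -0.075, 0.997, 0.005]
contact_force: [-0.5, -0.4, -2.6]
gripper_width: 0.273
```

```bash
bash wait.sh 3; python3 g.py .5672 .1684 .105
```

```text
[[-0.9888, -0.1489, -0.0118, 0.5718], [-0.1491, 0.9888, 0.0098, 0.1684], [0.0102, 0.0115, -0.9999, 0.1298], [0.0, 0.0, 0.0, 1.0]]
tilt deg [-0.68  0.56] d tool mm [ 4.2  0.4 24.9] [-0.1  -0.13 -2.48] [-0.03  -0.023  0.026] grip 0.27300668615632107 t 17.75
```

>>> {"fn": "step_arm", "kwargs": {"steps": [[2,0,6,0],[2,0,6,0],[0,0,6,0]]}}

```text
time: 18.05
tool_pos: [0.57, 0.1684, 0.1153]
tool_rot: [-0.002, -0.075, 0.997, 0.006]
contact_force: [-0.7, 0.2, -2.5]
gripper_width: 0.276
```

```bash
bash wait.sh 3; python3 g.py .5676 .1682 .0657
```

```text
[[-0.9888, -0.149, -0.0068, 0.5694], [-0.1491, 0.9888, 0.0106, 0.1682], [0.0051, 0.0115, -0.9999, 0.1143], [0.0, 0.0, 0.0, 1.0]]
tilt deg [-0.39  0.61] d tool mm [ 1.5 -0.3 48.6] [-0.28 -0.4  -2.56] [-0.013  0.03  -0.035] grip 0.2738831520220764 t 18.2
```

>>> {"fn": "step_arm", "kwargs": {"steps": [[2,0,6,0],[0,0,4,0]]}}

```text
time: 18.4
tool_pos: [0.5679, 0.1681, 0.1047]
tool_rot: [-0.002, -0.075, 0.997, 0.006]
contact_force: [0.5, -0.4, -2.3]
gripper_width: 0.273
```

```bash
bash wait.sh 3; python3 g.py .5674 .1682 .0657
```

```text
[[-0.9888, -0.149, -0.0049, 0.5681], [-0.1491, 0.9888, 0.0108, 0.1681], [0.0033, 0.0115, -0.9999, 0.1049], [0.0, 0.0, 0.0, 1.0]]
tilt deg [-0.28  0.62] d tool mm [ 0.5 -0.3 39.2] [-0.7  -0.75 -2.48] [-0.055 -0.024  0.027] grip 0.27396684030069834 t 18.55
```

Well aligned; entering the bore.

>>> {"fn": "step_arm", "kwargs": {"steps": [[0.5,0,6,0],[0,0,6,0]]}}

```text
time: 18.75
tool_pos: [0.5686, 0.1684, 0.0936]
tool_rot: [-0.001, -0.075, 0.997, 0.006]
contact_force: [-0.3, 0.1, -2.0]
gripper_width: 0.272
```

```bash
bash wait.sh 3; python3 g.py .5674 .1682 .0657
```

```text
[[-0.9888, -0.149, -0.0038, 0.5681], [-0.1491, 0.9888, 0.0111, 0.1683], [0.0021, 0.0115, -0.9999, 0.0931], [0.0, 0.0, 0.0, 1.0]]
tilt deg [-0.22  0.63] d tool mm [ 0.6 -0.3 27.4] [ 0.14  0.66 -1.78] [-0.005  0.013 -0.023] grip 0.27804010287930775 t 18.9
```

>>> {"fn": "step_arm", "kwargs": {"steps": [[0,0,6,0],[0,0,6,0]]}}

```text
time: 19.1
tool_pos: [0.569, 0.1686, 0.0816]
tool_rot: [-0.0, -0.075, 0.997, 0.006]
contact_force: [-0.4, -1.1, -2.0]
gripper_width: 0.276
```

```bash
bash wait.sh 3; python3 g.py .5674 .1682 .0657
```

```text
[[-0.9888, -0.149, -0.0029, 0.5685], [-0.149, 0.9888, 0.0112, 0.1685], [0.0012, 0.0115, -0.9999, 0.0812], [0.0, 0.0, 0.0, 1.0]]
tilt deg [-0.16  0.64] d tool mm [ 1.1 -0.3 15.5] [ 0.21  0.09 -2.27] [-0.008 -0.01  -0.044] grip 0.2735390525814733 t 19.25
```

>>> {"fn": "step_arm", "kwargs": {"steps": [[1,0,6,0],[0.5,0,5,0]]}}

```text
time: 19.45
tool_pos: [0.5678, 0.1685, 0.0707]
tool_rot: [0.0, -0.075, 0.997, 0.006]
contact_force: [0.0, 0.1, -1.7]
gripper_width: 0.276
```

```bash
bash wait.sh 3; python3 g.py .5674 .1682 .0657
```

```text
[[-0.9888, -0.1491, -0.0014, 0.5676], [-0.1491, 0.9888, 0.0114, 0.1685], [-0.0003, 0.0115, -0.9999, 0.0706], [0.0, 0.0, 0.0, 1.0]]
tilt deg [-0.08  0.66] d tool mm [ 0.2 -0.3  4.8] [ 0.17  0.68 -2.53] [-0.004  0.065  0.005] grip 0.271180525751011 t 19.6
```

>>> {"fn": "step_arm", "kwargs": {"steps": [[0,0,3,0]]}}

```text
time: 19.7
tool_pos: [0.5682, 0.1686, 0.0681]
tool_rot: [0.0, -0.075, 0.997, 0.006]
contact_force: [0.3, -0.3, -1.9]
gripper_width: 0.272
```

```bash
bash wait.sh 3; python3 g.py .5674 .1682 .0657
```

```text
[[-0.9888, -0.149, -0.0019, 0.5674], [-0.149, 0.9888, 0.0114, 0.1685], [0.0002, 0.0115, -0.9999, 0.0673], [0.0, 0.0, 0.0, 1.0]]
tilt deg [-0.11  0.65] d tool mm [ 0.1 -0.3  1.6] [-0.04  0.19 -2.64] [-0.026 -0.035  0.001] grip 0.27113321301350096 t 19.85
```

>>> {"fn": "step_arm", "kwargs": {"steps": [[0,0,1.5,0]]}}

```text
time: 19.95
tool_pos: [0.5677, 0.1686, 0.0661]
tool_rot: [-0.0, -0.075, 0.997, 0.006]
contact_force: [-0.8, -0.3, -2.3]
gripper_width: 0.274
```

```bash
bash wait.sh 2; python3 g.py .5674 .1682 .0657
```

```text
[[-0.9888, -0.1491, -0.0016, 0.5675], [-0.1491, 0.9888, 0.0115, 0.1686], [-0.0002, 0.0116, -0.9999, 0.0659], [0.0, 0.0, 0.0, 1.0]]
tilt deg [-0.09  0.66] d tool mm [ 0.2 -0.3  0.2] [ 0.32  0.16 -2.35] [-0.042  0.054 -0.049] grip 0.27801409412200373 t 20.05
```

>>> {"fn": "step_arm", "kwargs": {"steps": [[0,0,1,0]]}}

```text
time: 20.15
tool_pos: [0.5677, 0.1686, 0.0658]
tool_rot: [-0.0, -0.075, 0.997, 0.006]
contact_force: [-4.8, -1.5, 6.5]
gripper_width: 0.274
```

```bash
bash wait.sh 2; python3 g.py .5674 .1682 .0657
```

```text
[[-0.9888, -0.1491, -0.0017, 0.5677], [-0.1491, 0.9888, 0.0113, 0.1686], [-0.0, 0.0114, -0.9999, 0.0658], [0.0, 0.0, 0.0, 1.0]]
tilt deg [-0.1   0.65] d tool mm [ 0.3 -0.3  0.1] [-2.57 -1.29  3.89] [-0.241  0.6   -0.026] grip 0.2696717322833573 t 20.25
```

The collar is seated: contact begins at the same height as at the grasp. Releasing.

>>> {"fn": "step_arm", "kwargs": {"steps": [[0,0,0,0]], "claw": 75}}

```text
time: 20.35
tool_pos: [0.5681, 0.1687, 0.0661]
tool_rot: [0.0, -0.075, 0.997, 0.006]
contact_force: [-0.2, -0.9, 0.6]
gripper_width: 0.433
```

```bash
bash wait.sh 12; python3 g.py .5674 .1682 .0657
```

```text
[[-0.9888, -0.1491, -0.0017, 0.5676], [-0.1491, 0.9888, 0.0113, 0.1686], [0.0, 0.0114, -0.9999, 0.0657], [0.0, 0.0, 0.0, 1.0]]
tilt deg [-0.1   0.65] d tool mm [ 0.3 -0.3  0. ] [-0.25 -0.79  0.26] [-0.018 -0.013  0.04 ] grip 0.7517998410615196 t 20.95
```

>>> {"fn": "step_arm", "kwargs": {"steps": [[0,0,-25,0],[0,0,-25,0],[0,0,-25,0],[0,0,-25,0],[0,0,-25,0],[0,0,-25,0]]}}

```text
time: 21.55
tool_pos: [0.5643, 0.1662, 0.2143]
tool_rot: [-0.007, -0.075, 0.997, 0.005]
contact_force: [1.6, -0.8, -0.2]
gripper_width: 0.75
```

```bash
bash wait.sh 3; python3 - <<'E'
from w import *
s,T,im,C,hsv=look("w5"); print(s["tool_pos"],s["time"])
near=np.hypot(C[...,0]-.566,C[...,1]-.168)<.06
blue=near&(hsv[...,0]>100)&(hsv[...,0]<125)&(hsv[...,1]>120)
rect("bluetop",C,blue&(abs(C[...,2]-.045)<.004))
rect("orange top",C,near&(hsv[...,0]<18)&(hsv[...,1]>120)&(abs(C[...,2]-.113)<.003))
b=near&(C[...,2]>.108)&(C[...,2]<.125); rect("all top",C,b); rect("z of button",C,b&(hsv[...,1]<60))
k=near&(C[...,2]>.047)&(C[...,2]<.056)&(hsv[...,2]<70); rect("collar",C,k)
for l in ["stopper3","jar4","bush0"]:
    im2,d2=grab_frame("top"); r=boxes_of("top",l)[:1]; print(l,[(round(x["p"],2),np.round(x["box"])) for x in r])
E
```

```text
[0.56580486 0.16648041 0.21583192] 21.7
bluetop 1547 z 0.0456 rect [566.9 168.4] [58.3 58.5] 85.6
orange top 235 z 0.113 rect [567.5 169.2] [22.5 23. ] 8.6
all top 723 z 0.1156 rect [568.3 169.7] [24.6 24. ] 7.9
z of button 375 z 0.1166 rect [569.4 170.2] [22.1 23.6] 5.0
collar 265 z 0.0515 rect [556.6 166.4] [34.9 34.6] 15.1
stopper3 [(0.53, array([297., 132.,  18.,  20.]))]
jar4 [(0.68, array([186., 264.,  27.,  24.]))]
bush0 [(0.47, array([363., 221.,  15.,  12.]))]
```

View pics/w5.png

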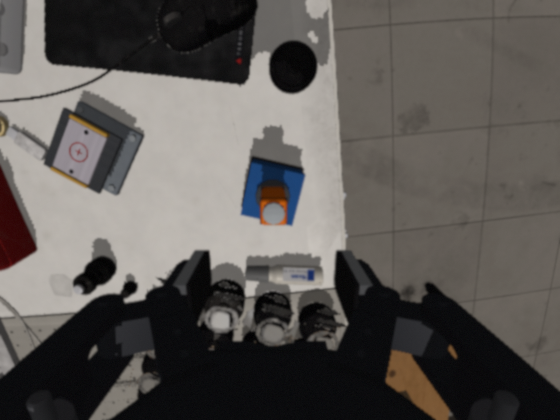

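The punch is home and upright at about (273,205), at its original height, and the bystanders haven't moved. Handing in.

```bash
python3 -c "
from h import *
print(job_done())"
```

```text
the job is handed in; nothing more can be done
None
```

I pressed the punch upright onto the red cross, put it back fully home in its stand, let go and handed the job in. The robot's clock stood at about 22 s, against the 54 s limit.

- **Press:** The force on the plate held at about 14–16 N for 1.6 s, after a stepped rise of about a second. That figure is the wrist reading of 12–13.5 N plus about 2.4 N for the punch's own weight. No reading came near 25 N.
- **Position:** The tool stood within about 0.2 mm of the measured mark during the press, tilted about 0.5°.
- **Sideways force:** About 6 N of sideways force built up during the press. The measured position stayed within about 0.1 mm while pressing. The lift-off was 50 mm up with about 2 mm of sideways movement in total. I had no view of the moment of lift-off, so I can't directly confirm that the punch didn't slide at all.
- **Return:** Contact with the block began at the same height as when I picked the punch up, and only then did I open the gripper. The final picture shows the handle top at z = 0.113 m, the same as at the start, and within 1 mm of the stand's axis.
- **Bystanders:** The networks' boxes for the stopper, cap and bush agree with the start to within 1–3 pixels.
- **Arm drift:** Each motion row drifted and tilted the tool slightly. I corrected this along the way, and it never passed 2°.

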